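# Open the tubing pump and hold its idler arm back

### The arm

A 6-joint arm with a two-finger parallel gripper is mounted at the origin on a cart in front of the work surface, level with it; the furniture and walls round the work are solid. World frame = base frame: x ahead of the robot, y to its left, z up, the work surface at z = 0. Lengths are in m, angles in rad, forces in N, time in s.
With the tool pointing down it reaches from about 0.3 to 0.875 m from the base axis. Payload 4.2 kg.
Tool frame: the origin (TCP) lies at the very end of the fingers, on their centre line; the grasp point (between the pads) lies tcp_to_grasp behind it (tcp_to_grasp is the distance from the TCP to the grasp point, in m); z points along the fingers, x is the direction in which the jaws open and shut, and the axes are right-handed (so a half turn about z gives the same grasp; the last joint's range is limited). The gripper opens to 85 mm and grips with 20 to 120 N. Pads are 22 mm wide; open, the fingers measure 114 mm over their backs; the gripper's body (76 mm by 85 mm) begins 54 mm behind the grasp point. The pads swing forward as they close: fully open they stand 13 mm farther back than shut.
Start: joints at [-1.12, 0.32, 1.565, -0, 1.257, -0.02], TCP at [0.261, -0.512, 0.231] pointing down, gripper open.
Joint ranges: [-3.11, 3.11], [-0.84, 2.01], [0.21, 2.61], [-1.34, 4.49], [0.05, 2.63], [-2.56, 2.56]. Speed limits (rad/s): [2.57, 2.57, 3.14, 3.14, 3.14, 3.14].

### API

Orientations are given as a rotation vector (axis times angle).
In Python, from rig import * gives the robot as it stands.
- The arm moves only by the shell command python3 -m inch 'ROWS'. ROWS is JSON, a list of rows, each an object of numbers: "x", "y", "z": the shift along the world's x, y, z in cm; "ax", "ay", "az": the turn, a rotation vector about the world's x, y, z in degrees; "gripper": the opening in per cent of the stroke, from 0 (shut) to 100 (fully open). In form: [{"x": .., "y": .., "z": .., "ax": .., "ay": .., "az": .., "gripper": ..}, ...]. A call has 1 to 10 rows; each row is the pose to reach, as a shift and turn from the pose measured when the call began; what a row does not reach only later rows make up. A row lasts 1/12 s, in which the tool goes at most 41.7 mm and 7.16 degrees, less where a joint would pass 70% of its speed; a pose out of reach is approached as far as the arm can. A call with a gripper value outside its range is refused whole. The fingers move at their own pace and stop on an object; the grip force is fixed at half the most. Time passes only in rows, so rows that repeat a pose let the fingers close. It gives the time, the measured TCP pose, the force and the opening at its end, in the units of the state.
- sense(): the state, without advancing time (a new reading comes with each control period).
- read_camera(name): name is "scene" or "top" or "wrist"; returns the picture (480x640x3 uint8, red, green, blue); there is no depth.
- calibration(name): a dict with "mtx" (3x3 intrinsics, pixels), "origin" and "orientation" of the camera in the world. Camera axes: x right, y down, z forward; pixel columns grow to the right and rows downward; lengths in m; the calibration is good to about 2 mm. A picture is of the moment at which its call begins: read the wrist's pose just before it. calibration takes no time and is no camera call; for the wrist camera it gives the pose at the moment of the call.
- hand_in(): hands the job in, once; it reports no verdict.
Trained networks look in the newest picture that a camera, given by its name, has taken for a name from the list of things; names that differ only in an ending like _2 or _b are one class to them, and where a whole thing is asked for, a point or a joint stands for the part that bears it (a point fixed in the world has none). Each returns a list of dicts, best first, with "score" (0 to 1); they miss things now and then, are a little off and sometimes report something else, mostly with a low value. They report only what shows in the picture. A call takes as long as a camera call.
- find_in(camera, name): "xy" ([column, row] as shares, 0 to 1, of the picture: columns of its width, rows of its height, amid what is visible of it).
- cut_out(camera, name): "region" (480x640 bool, what is visible of it) and "xy" ([column, row] as shares, 0 to 1, of the picture: columns of its width, rows of its height, amid what is visible of it).
- spot_point(camera, name): "xy" ([column, row] as shares, 0 to 1, of the picture: columns of its width, rows of its height: a listed point, or the origin of a listed thing).
The state is a dict: "time": time; "joints": joint angles; "joint_vel": joint speeds; "joint_torque": joint torques, N m; "eef_pos": TCP position; "eef_rot": TCP orientation; "force": force on the tool from outside, world axes, zero at the start; "ft_torque": the same for the moment, N m; "finger_gap": opening from 0.0 (shut) to 1.0 (fully open).
Only numpy, scipy, OpenCV 4.12 (cv2) and the standard library are available. Lean on these libraries where they do the work, as an engineer would, in place of code of your own. Each camera call takes 0.05 s, during which the arm holds its last target.

### The job

Get the small tubing pump ready for a new tube: first raise the lever on its head fully to lift the pressure shoe, and leave it up. Then, with the fingers on the upright post of the sprung idler arm, push the arm back to the right until it is well past its click, but short of its rear stop, and finish while still holding it there, because its spring throws it forward again as soon as it is let go. Leave the things standing around where they are.

Things in the scene. Friction and masses are not known exactly. Their poses are not given: they have to be found in the camera images.
- pump: Tubing pump fixed on the table; place and yaw vary. Base plate spans x -100..130, y -170..105 mm of its frame, top 12 mm high. Origin on the table under the head; at yaw 0 x points away from the robot, y left, z up. Head (block x -38..105, y -30..30, top z 100 mm, over a rotor) in the middle, head lever at its left, sprung idler arm at its right. The shoe under the head rises with the lever.
- head_lever (a joint): Angle of the head lever, rad: 0 = down, bar level and pointing to the pump's -x (towards the robot); grows as the free end rises; stop at 1.25 = fully raised. It stays where it is left (about 2 N at the pin moves it).
- lever_grip (a point): Middle of the graspable length of the lever's round cross pin: pin 12 mm in diameter, parallel to the pump's y, free for 50 mm (25 mm to either side of this point), with a 17 mm wide knob at its left end. It sits 65 mm from the hinge axis; nothing is under it but the base plate. The point moves with the lever.
- lever_hinge (a point): Point of the lever's hinge axis level with lever_grip (85 mm above the table); the axis is parallel to the pump's y. Fixed on the pump. The pin runs on a 65 mm circle about it: at angle a it is 65*cos(a) mm to the pump's -x of the axis and 65*sin(a) mm above it.
- idler_arm (a joint): Angle of the sprung idler arm, rad: 0 = at rest on its front stop; grows as it is pushed back (counter-clockwise from above, to the pump's -y); rear stop 0.75. The pawl clicks over its tooth at 0.33 and is fully behind it at 0.43. No latch: the spring returns the arm when let go. Push at the post: 5 N at rest, 11 N at the tooth (0.26), dip to 7 at 0.34, 10 at 0.45, 14 at 0.74.
- thumb_post: Idler roller and upright round steel thumb post at the end of the idler arm, 100 mm from the pivot. Post 14 mm in diameter, its free length from 57 mm to 99 mm above the table; the roller (20 mm wide, with a 24 mm flange) is below it. Origin on the axis of the post, 36 mm above the table; z up. Roller and post turn freely about that axis and ride on the arm.
- post_grip (a point): Point on the axis of the thumb post, 82 mm above the table, a good height to grip or push it.
- idler_pivot (a point): Point of the idler arm's upright pivot axis, 82 mm above the table. Fixed on the pump.
- spare_knob: Bystander: spare knurled knob, 24 mm wide, 16 mm high, lying on the front of the pump's base plate. Origin at the centre of its underside.
- vial_1: Bystander: small vial 22 mm wide, 51 mm high, standing on the table in front of the pump. Origin at the centre of its underside.
- vial_2: Bystander: small vial 22 mm wide, 51 mm high, standing on the table in front of the pump. Origin at the centre of its underside.
- vial_3: Bystander: small vial 22 mm wide, 51 mm high, standing on the table in front of the pump. Origin at the centre of its underside.
- tube_50: Bystander: standing capped tube 34 mm wide, 110 mm high. Origin at the centre of its underside.
- tube_rack: Bystander: microtube rack 62 x 200 x 47 mm at the right side of the table. Origin at the centre of its underside.

How it is judged:
By the outcome, as a careful person would: the job done as asked, in the order asked, and still so for the second after the job is handed in, while the arm keeps its last pose, push and grip.
It also fails if it takes over 43 s, if anything falls off the work surface, if the arm or the gripper's body presses on something with over 40 N, if the wrist force passes 120 N, or if a joint passes its speed limit or range.

## Working session

There is one attempt and no reset: what is moved stays moved. The work goes in short steps, Python scripts to look and compute and a shell command to move; the robot and the scene stay as the last step left them, time stands still between calls to the robot, and variables do not carry over. Pictures are saved under pics/ and viewed, and the job is handed in when it is done.

```bash
ls; mkdir -p pics
python3 - <<'E'
from rig import *
import cv2,numpy as np
s=sense();print(s['time'],s['eef_pos'],s['eef_rot'],s['finger_gap'],s['force'])
try: print(tcp_to_grasp)
except Exception as e: print(e)
for c in ['scene','top']:
    im=read_camera(c);cv2.imwrite(f'pics/{c}0.png',im[:,:,::-1])
    k=calibration(c);print(c,k)
    for n in ['lever_grip','lever_hinge','post_grip','idler_pivot','pump','thumb_post','spare_knob','vial_1','tube_50','tube_rack']:
        try: print(n,[(round(d['score'],2),[round(d['xy'][0]*640,1),round(d['xy'][1]*480,1)]) for d in spot_point(c,n)][:4])
        except Exception as e: print(n,e)
E
```

```text
pics
0.0 [ 0.26058976 -0.51201946  0.23049628] [-2.67740923e+00  1.64167154e+00  2.31831021e-03] 0.999450382367326 [-0.21769994  0.43104015 -0.11404998]
0.0187
scene {'mtx': array([[468.42385184,   0.        , 319.99989439],
       [  0.        , 468.42385184, 245.42655477],
       [  0.        ,   0.        ,   1.        ]]), 'origin': array([0.1029023 , 0.33603349, 0.5840023 ]), 'orientation': array([-0.74718264,  2.46402741, -1.25913349])}
lever_grip [(0.88, [244.9, 294.1]), (0.35, [297.8, 317.9])]
lever_hinge [(0.88, [219.9, 279.5])]
post_grip [(0.73, [311.6, 255.6]), (0.69, [312.2, 277.9]), (0.69, [427.3, 274.2])]
idler_pivot [(0.71, [296.9, 228.5])]
pump [(0.94, [266.8, 299.3])]
thumb_post [(0.7, [311.3, 279.3])]
spare_knob [(0.42, [297.0, 320.7]), (0.29, [331.9, 316.3])]
vial_1 [(0.78, [373.1, 290.1]), (0.72, [350.3, 303.5]), (0.53, [335.3, 314.3])]
tube_50 [(0.79, [424.8, 274.6])]
tube_rack [(0.94, [328.3, 222.6]), (0.6, [352.4, 305.9]), (0.42, [297.9, 316.8])]
top {'mtx': array([[476.78800089,   0.        , 320.24644346],
       [  0.        , 476.78800089, 237.90165435],
       [  0.        ,   0.        ,   1.        ]]), 'origin': array([ 0.3561051 , -0.22621971,  0.92595405]), 'orientation': array([-2.12407837,  2.13498195, -0.18730374])}
lever_grip [(0.82, [223.1, 229.4])]
lever_hinge [(0.94, [224.6, 198.7])]
post_grip [(0.61, [307.3, 248.5]), (0.27, [264.3, 267.2])]
idler_pivot [(0.75, [339.9, 209.7])]
pump [(0.85, [269.8, 224.7])]
thumb_post [(0.69, [305.3, 255.9])]
spare_knob [(0.66, [261.6, 268.0]), (0.27, [336.3, 205.7])]
vial_1 [(0.69, [339.3, 298.8]), (0.58, [314.5, 293.8]), (0.55, [291.6, 292.8])]
tube_50 [(0.68, [400.3, 334.0])]
tube_rack [(0.97, [416.0, 200.4])]
```

View pics/scene0.png

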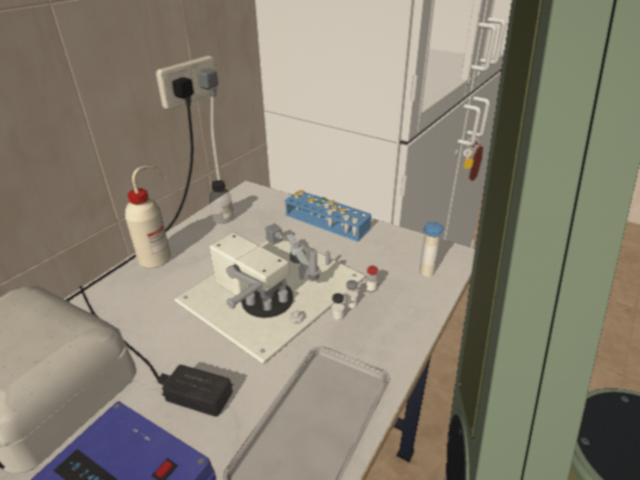

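View pics/top0.png

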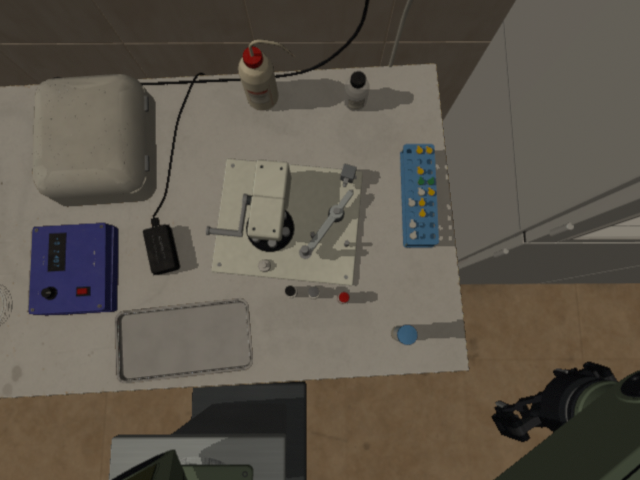

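```bash
cat > h.py <<'E'
import numpy as np
from scipy.spatial.transform import Rotation as R
from rig import *
def onz(c,px,z):
    k=calibration(c);K=k['mtx'];d=R.from_rotvec(k['orientation']).as_matrix()@np.linalg.solve(K,[px[0],px[1],1]);o=np.array(k['origin'])
    return o+d*(z-o[2])/d[2]
def tri(pts):
    A=np.zeros((3,3));b=np.zeros(3)
    for c,px in pts:
        k=calibration(c);d=R.from_rotvec(k['orientation']).as_matrix()@np.linalg.solve(k['mtx'],[px[0],px[1],1]);d/=np.linalg.norm(d)
        P=np.eye(3)-np.outer(d,d);A+=P;b+=P@k['origin']
    return np.linalg.solve(A,b)
def proj(c,p):
    k=calibration(c);q=k['mtx']@(R.from_rotvec(k['orientation']).as_matrix().T@(np.array(p)-k['origin']));return q[:2]/q[2]
E
python3 - <<'E'
from h import *
np.set_printoptions(precision=4,suppress=True)
D={'lever_grip':([244.9,294.1],[223.1,229.4],.085),'hinge':([219.9,279.5],[224.6,198.7],.085),'post':([311.6,255.6],[307.3,248.5],.082),'pivot':([296.9,228.5],[339.9,209.7],.082),'pump':([266.8,299.3],[269.8,224.7],0),'knob':([297,320.7],[261.6,268],.012),
'v1':([373.1,290.1],[339.3,298.8],0),'v2':([350.3,303.5],[314.5,293.8],0),'v3':([335.3,314.3],[291.6,292.8],0),'t50':([424.8,274.6],[400.3,334.0],0),'rack':([328.3,222.6],[416,200.4],0)}
for n,(a,b,z) in D.items(): print(n,onz('scene',a,z),onz('top',b,z),tri([('scene',a),('top',b)]))
E
```

```text
lever_grip [ 0.5207 -0.0606  0.085 ] [ 0.5217 -0.052   0.085 ] [ 0.5182 -0.0548  0.0913]
hinge [ 0.5798 -0.0652  0.085 ] [ 0.5786 -0.053   0.085 ] [ 0.5736 -0.0567  0.0947]
post [ 0.4924 -0.2065  0.082 ] [ 0.4867 -0.2032  0.082 ] [ 0.4875 -0.2025  0.0862]
pivot [ 0.566  -0.2624  0.082 ] [ 0.5577 -0.2625  0.082 ] [ 0.5603 -0.2606  0.0844]
pump [ 0.5485 -0.1396  0.    ] [ 0.5475 -0.1267  0.    ] [ 0.5426 -0.1294  0.0115]
knob [ 0.4618 -0.1163  0.012 ] [ 0.46   -0.1133  0.012 ] [ 0.4596 -0.1137  0.0153]
v1 [ 0.3975 -0.27    0.    ] [ 0.4009 -0.2627  0.    ] [ 0.3979 -0.2638  0.0049]
v2 [ 0.4143 -0.2147  0.    ] [ 0.4107 -0.2149  0.    ] [ 0.4121 -0.2142  0.0013]
v3 [ 0.422  -0.1761  0.    ] [ 0.4129 -0.1706  0.    ] [ 0.4149 -0.1698  0.0084]
t50 [ 0.3352 -0.3661  0.    ] [ 0.3337 -0.378   0.    ] [ 0.3362 -0.3784 -0.009 ]
rack [ 0.5959 -0.4193  0.    ] [ 0.5956 -0.4184  0.    ] [ 0.5953 -0.4183  0.0008]
```

Run:
```python
import cv2
a=cv2.imread('pics/top0.png')[145:315,190:390];cv2.imwrite('pics/topc.png',cv2.resize(a,None,fx=3.5,fy=3.5,interpolation=cv2.INTER_CUBIC))
a=cv2.imread('pics/scene0.png')[215:365,170:385];cv2.imwrite('pics/scenec.png',cv2.resize(a,None,fx=3.5,fy=3.5,interpolation=cv2.INTER_CUBIC))
from h import *
np.set_printoptions(precision=4,suppress=True)
print(R.from_rotvec(sense()['eef_rot']).as_matrix())
```

```text
[[ 0.4536 -0.8912  0.0001]
 [-0.8912 -0.4536 -0.0001]
 [ 0.0001 -0.     -1.    ]]
```

View pics/topc.png

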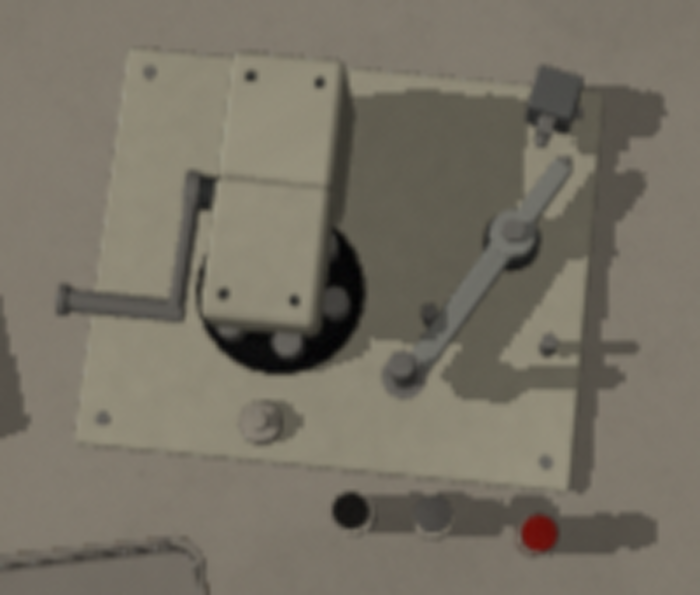

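View pics/scenec.png

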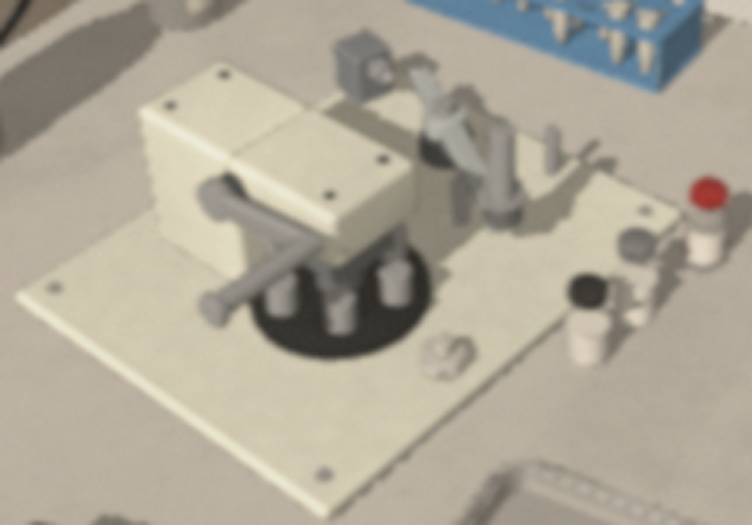

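Run:
```python
from h import *
np.set_printoptions(precision=4,suppress=True)
f=lambda u,v:(190+u/3.5,145+v/3.5)
g=lambda u,v:(170+u/3.5,215+v/3.5)
W=np.array([onz('top',f(*p),.012)[:2] for p in [(128,50),(80,440),(570,488),(603,90)]]);F=np.array([[130,105],[-100,105],[-100,-170],[130,-170]])/1e3
W2=np.array([onz('scene',g(*p),.012)[:2] for p in [(18,296),(328,516),(683,213)]])
def fit(F,W):
    a=F-F.mean(0);b=W-W.mean(0)
    yaw=np.arctan2((a[:,0]*b[:,1]-a[:,1]*b[:,0]).sum(),(a*b).sum());c,s=np.cos(yaw),np.sin(yaw);Rm=np.array([[c,-s],[s,c]])
    t=W.mean(0)-Rm@F.mean(0);return yaw,t,W-(F@Rm.T+t)
y,t,r=fit(F,W);print('top',np.degrees(y),t,r.ravel())
y2,t2,r2=fit(F[[0,1,2]],W2);print('scene',np.degrees(y2),t2,r2.ravel())
print('lever',onz('top',f(122,303),.085),onz('top',f(63,299),.085),onz('top',f(182,308),.085))
print('post',onz('top',f(403,367),.099), 'pivot?',onz('top',f(514,231),.082),'stop',onz('top',f(547,345),.06))
c,s=np.cos(y),np.sin(y);Rm=np.array([[c,-s],[s,c]])
for n,p in dict(lev=(.5217,-.053),hinge=(.5786,-.053),post=(.488,-.203),pivot=(.56,-.262)).items(): print(n,Rm.T@(np.array(p)-t))
for p in [(212,305),(322,240),(267,270)]: print('sc lever',onz('scene',g(*p),.085))
print('sc post top',onz('scene',g(503,124),.099))
```

```text
top -5.513810023116149 [ 0.5422 -0.1309] [-0.0024 -0.0006  0.0024 -0.0029  0.0011  0.002  -0.0012  0.0014]
scene -5.762602883371044 [ 0.5395 -0.1282] [-0.0018 -0.001   0.0006 -0.0008  0.0012  0.0018]
lever [ 0.5177 -0.0553  0.085 ] [ 0.52   -0.0249  0.085 ] [ 0.515  -0.0861  0.085 ]
post [ 0.4817 -0.1999  0.099 ] pivot? [ 0.5553 -0.2569  0.082 ] stop [ 0.4989 -0.2744  0.06  ]
lev [-0.0279  0.0756]
hinge [0.0287 0.081 ]
post [-0.047 -0.077]
pivot [ 0.0303 -0.1288]
sc lever [ 0.5269 -0.034   0.085 ]
sc lever [ 0.5145 -0.0957  0.085 ]
sc lever [ 0.522  -0.0654  0.085 ]
sc post top [ 0.4847 -0.2025  0.099 ]
```

```bash
python3 -m inch '[{"x":25.6,"y":45.6,"z":-2,"az":57.4,"gripper":45},{"x":25.6,"y":45.6,"z":-2,"az":57.4,"gripper":45},{"x":25.6,"y":45.6,"z":-2,"az":57.4,"gripper":45},{"x":25.6,"y":45.6,"z":-2,"az":57.4,"gripper":45},{"x":25.6,"y":45.6,"z":-2,"az":57.4,"gripper":45},{"x":25.6,"y":45.6,"z":-2,"az":57.4,"gripper":45},{"x":25.6,"y":45.6,"z":-2,"az":57.4,"gripper":45},{"x":25.6,"y":45.6,"z":-2,"az":57.4,"gripper":45},{"x":25.6,"y":45.6,"z":-2,"az":57.4,"gripper":45},{"x":25.6,"y":45.6,"z":-2,"az":57.4,"gripper":45}]'
python3 -c "
from h import *
s=sense();M=R.from_rotvec(s['eef_rot']).as_matrix();print(s['eef_pos'],np.degrees(np.arctan2(M[1,0],M[0,0])),s['joints'])"
```

```text
[ 0.26082524 -0.5124643   0.23136295] -63.02550710835949 [-1.12001110e+00  3.19568280e-01  1.56448260e+00  1.18673338e-05
  1.25739476e+00 -2.00121450e-02]invalid input at $[0]: expected keys x, y, z, ax, ay, az, gripper
```

```bash
python3 -m inch '[{"x":25.6,"y":45.6,"z":-2,"ax":0,"ay":0,"az":57.4,"gripper":45},{"x":25.6,"y":45.6,"z":-2,"ax":0,"ay":0,"az":57.4,"gripper":45},{"x":25.6,"y":45.6,"z":-2,"ax":0,"ay":0,"az":57.4,"gripper":45},{"x":25.6,"y":45.6,"z":-2,"ax":0,"ay":0,"az":57.4,"gripper":45},{"x":25.6,"y":45.6,"z":-2,"ax":0,"ay":0,"az":57.4,"gripper":45},{"x":25.6,"y":45.6,"z":-2,"ax":0,"ay":0,"az":57.4,"gripper":45},{"x":25.6,"y":45.6,"z":-2,"ax":0,"ay":0,"az":57.4,"gripper":45},{"x":25.6,"y":45.6,"z":-2,"ax":0,"ay":0,"az":57.4,"gripper":45},{"x":25.6,"y":45.6,"z":-2,"ax":0,"ay":0,"az":57.4,"gripper":45},{"x":25.6,"y":45.6,"z":-2,"ax":0,"ay":0,"az":57.4,"gripper":45}]'
python3 -c "
from h import *
s=sense();M=R.from_rotvec(s['eef_rot']).as_matrix();print(s['eef_pos'],np.degrees(np.arctan2(M[1,0],M[0,0])),s['joints'])"
```

```text
time: 1.93
eef_pos: [0.4653, -0.1475, 0.2157]
eef_rot: [3.138, -0.154, 0.001]
force: [0.5, 0.2, -0.7]
finger_gap: 0.451
[ 0.46531207 -0.14747739  0.21567877] -5.607380258208087 [-3.30445684e-01  1.94055941e-01  1.78052518e+00 -7.25822254e-05
  1.16606265e+00 -2.32549758e-01]
```

```bash
python3 -m inch '[{"x":5.3,"y":9.1,"z":-2,"ax":0,"ay":0,"az":0,"gripper":45},{"x":5.3,"y":9.1,"z":-2,"ax":0,"ay":0,"az":0,"gripper":45},{"x":5.3,"y":9.1,"z":-2,"ax":0,"ay":0,"az":0,"gripper":45},{"x":5.3,"y":9.1,"z":-2,"ax":0,"ay":0,"az":0,"gripper":45},{"x":5.3,"y":9.1,"z":-2,"ax":0,"ay":0,"az":0,"gripper":45}]'
python3 - <<'E'
from h import *
import cv2
np.set_printoptions(precision=4,suppress=True)
for c in ['wrist','scene']:
    im=read_camera(c);cv2.imwrite(f'pics/{c}1.png',im[:,:,::-1])
    for n in ['lever_grip']:
        for d in spot_point(c,n): 
            px=[d['xy'][0]*640,d['xy'][1]*480];print(c,n,d['score'],px,onz(c,px,.085))
print(calibration('wrist'))
E
```

```text
time: 2.35
eef_pos: [0.5185, -0.0555, 0.1952]
eef_rot: [3.137, -0.149, -0.0]
force: [-0.1, -0.5, -0.5]
finger_gap: 0.45
wrist lever_grip 0.97 [319.808, 232.60799999999998] [ 0.515 -0.057  0.085]
scene lever_grip 0.78 [241.024, 295.00800000000004] [ 0.5245 -0.0556  0.085 ]
{'mtx': array([[420.3565,   0.    , 322.984 ],
       [  0.    , 420.3565, 234.9695],
       [  0.    ,   0.    ,   1.    ]]), 'origin': array([0.5234, 0.0102, 0.3403]), 'orientation': array([ 2.8717, -0.1418, -0.0173])}
```

View pics/wrist1.png

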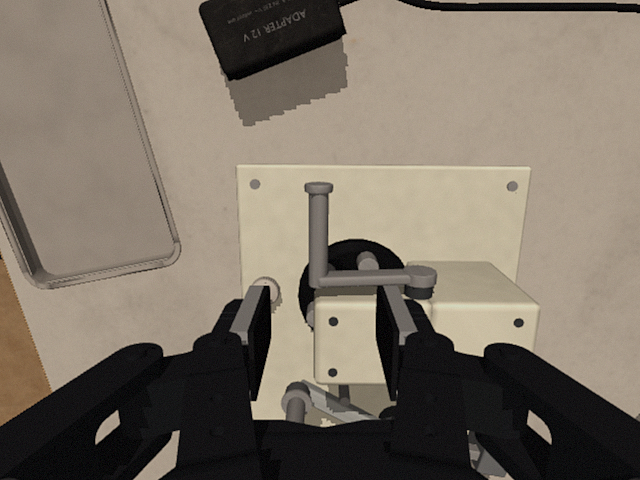

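```bash
python3 -m inch '[{"x":-0.3,"y":0,"z":-4,"ax":0,"ay":0,"az":0,"gripper":45},{"x":-0.3,"y":0,"z":-8,"ax":0,"ay":0,"az":0,"gripper":45},{"x":-0.3,"y":0,"z":-11,"ax":0,"ay":0,"az":0,"gripper":45},{"x":-0.3,"y":0,"z":-12.9,"ax":0,"ay":0,"az":0,"gripper":45},{"x":-0.3,"y":0,"z":-12.9,"ax":0,"ay":0,"az":0,"gripper":45},{"x":-0.3,"y":0,"z":-12.9,"ax":0,"ay":0,"az":0,"gripper":45}]'
python3 - <<'E'
from h import *
import cv2
np.set_printoptions(precision=4,suppress=True)
for c in ['wrist','scene']:
    im=read_camera(c);cv2.imwrite(f'pics/{c}2.png',im[:,:,::-1])
    for n in ['lever_grip']:
        for d in spot_point(c,n): 
            px=[d['xy'][0]*640,d['xy'][1]*480];print(c,n,d['score'],px,onz(c,px,.085))
E
```

```text
time: 3.05
eef_pos: [0.5144, -0.0585, 0.0669]
eef_rot: [3.137, -0.159, -0.0]
force: [-0.4, -0.8, 0.1]
finger_gap: 0.455
wrist lever_grip 0.95 [326.528, 330.71999999999997] [ 0.5162 -0.0588  0.085 ]
scene lever_grip 0.7 [216.896, 279.888] [ 0.5833 -0.0617  0.085 ]
scene lever_grip 0.65 [242.43200000000002, 291.888] [ 0.5276 -0.0625  0.085 ]
scene lever_grip 0.38 [298.624, 226.704] [ 0.5642 -0.2658  0.085 ]
```

View pics/wrist2.png

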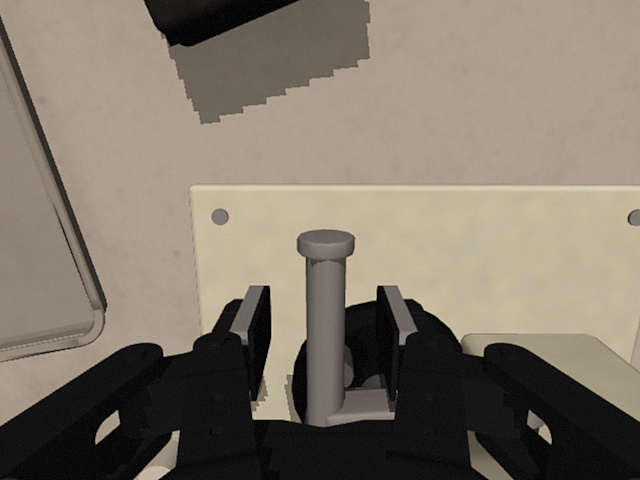

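```bash
python3 -m inch '[{"x":0.1,"y":0.1,"z":0,"ax":0,"ay":0,"az":0,"gripper":10},{"x":0.1,"y":0.1,"z":0,"ax":0,"ay":0,"az":0,"gripper":0},{"x":0.1,"y":0.1,"z":0,"ax":0,"ay":0,"az":0,"gripper":0},{"x":0.1,"y":0.1,"z":0,"ax":0,"ay":0,"az":0,"gripper":0},{"x":0.1,"y":0.1,"z":0,"ax":0,"ay":0,"az":0,"gripper":0},{"x":0.1,"y":0.1,"z":0,"ax":0,"ay":0,"az":0,"gripper":0}]'
python3 - <<'E'
from h import *
import cv2
im=read_camera('wrist');cv2.imwrite('pics/wrist3.png',im[:,:,::-1])
E
```

```text
time: 3.75
eef_pos: [0.5153, -0.0568, 0.0692]
eef_rot: [3.137, -0.157, 0.002]
force: [-5.6, -0.5, 4.0]
finger_gap: 0.119
```

View pics/wrist3.png

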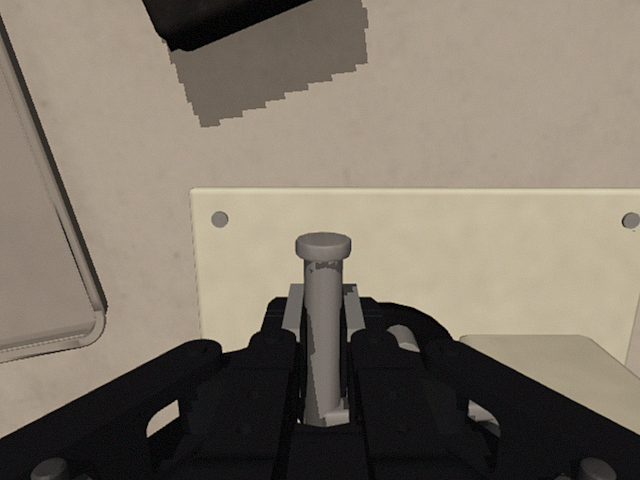

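```bash
python3 -m inch '[{"x":0.05,"y":0,"z":0.8,"ax":0,"ay":0,"az":0,"gripper":0},{"x":0.2,"y":0,"z":1.6,"ax":0,"ay":0,"az":0,"gripper":0},{"x":0.45,"y":-0.05,"z":2.4,"ax":0,"ay":0,"az":0,"gripper":0},{"x":0.8,"y":-0.08,"z":3.1,"ax":0,"ay":0,"az":0,"gripper":0},{"x":1.2,"y":-0.12,"z":3.8,"ax":0,"ay":0,"az":0,"gripper":0},{"x":1.7,"y":-0.17,"z":4.4,"ax":0,"ay":0,"az":0,"gripper":0},{"x":2.3,"y":-0.23,"z":5.0,"ax":0,"ay":0,"az":0,"gripper":0},{"x":3.0,"y":-0.3,"z":5.45,"ax":0,"ay":0,"az":0,"gripper":0},{"x":3.0,"y":-0.3,"z":5.45,"ax":0,"ay":0,"az":0,"gripper":0}]'
```

```text
time: 4.55
eef_pos: [0.5454, -0.06, 0.124]
eef_rot: [3.137, -0.157, -0.0]
force: [0.0, -2.0, -3.8]
finger_gap: 0.117
```

```bash
python3 -m inch '[{"x":0.5,"y":-0.05,"z":0.3,"ax":0,"ay":0,"az":0,"gripper":0},{"x":1.0,"y":-0.1,"z":0.55,"ax":0,"ay":0,"az":0,"gripper":0},{"x":1.5,"y":-0.15,"z":0.75,"ax":0,"ay":0,"az":0,"gripper":0},{"x":1.7,"y":-0.17,"z":0.8,"ax":0,"ay":0,"az":0,"gripper":0},{"x":1.9,"y":-0.19,"z":0.85,"ax":0,"ay":0,"az":0,"gripper":0},{"x":1.9,"y":-0.19,"z":0.85,"ax":0,"ay":0,"az":0,"gripper":0}]'
python3 - <<'E'
from h import *
import cv2
for c in ['wrist','scene']:
    im=read_camera(c);cv2.imwrite(f'pics/{c}4.png',im[:,:,::-1])
E
```

```text
time: 5.05
eef_pos: [0.5593, -0.0614, 0.1317]
eef_rot: [3.137, -0.156, -0.021]
force: [-10.4, -1.3, -2.2]
finger_gap: 0.117
```

View pics/scene4.png

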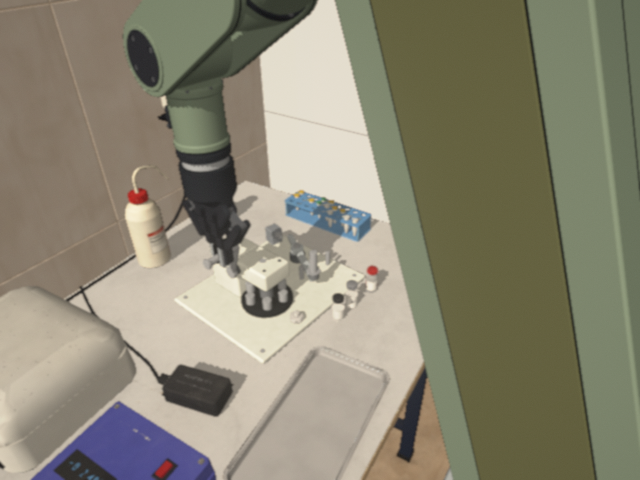

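View pics/wrist4.png

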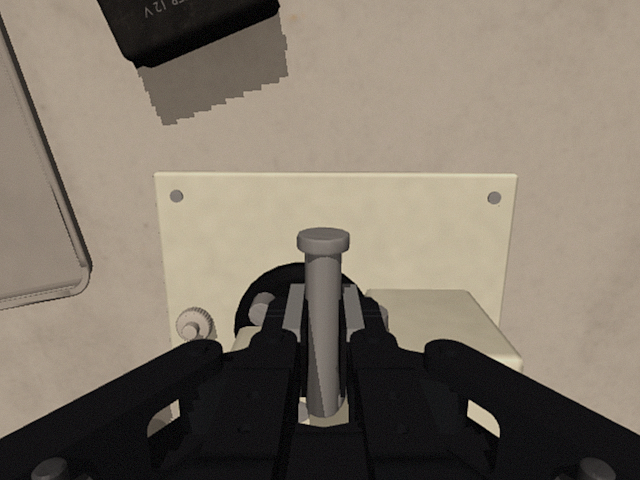

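```bash
python3 -m inch '[{"x":0.4,"y":-0.03,"z":0.1,"ax":0,"ay":0,"az":0,"gripper":0},{"x":0.4,"y":-0.03,"z":0.1,"ax":0,"ay":0,"az":0,"gripper":0}]';python3 -m inch '[{"x":0.2,"y":0,"z":0,"ax":0,"ay":0,"az":0,"gripper":45},{"x":0.0,"y":0,"z":0,"ax":0,"ay":0,"az":0,"gripper":45},{"x":0,"y":0,"z":0,"ax":0,"ay":0,"az":0,"gripper":45},{"x":0,"y":0,"z":0,"ax":0,"ay":0,"az":0,"gripper":45},{"x":0,"y":0,"z":2,"ax":0,"ay":0,"az":0,"gripper":45},{"x":0,"y":0,"z":5,"ax":0,"ay":0,"az":0,"gripper":45},{"x":0,"y":0,"z":8,"ax":0,"ay":0,"az":0,"gripper":45},{"x":0,"y":0,"z":8,"ax":0,"ay":0,"az":0,"gripper":45}]'
python3 - <<'E'
from h import *
import cv2
np.set_printoptions(precision=4,suppress=True)
for c in ['wrist','scene']:
    im=read_camera(c);cv2.imwrite(f'pics/{c}5.png',im[:,:,::-1])
    for d in spot_point(c,'lever_grip'): 
            px=[d['xy'][0]*640,d['xy'][1]*480];print(c,d['score'],px,onz(c,px,.147))
E
```

```text
time: 5.32
eef_pos: [0.5591, -0.0614, 0.1318]
eef_rot: [3.137, -0.156, -0.037]
force: [-9.0, -1.4, -5.7]
finger_gap: 0.113
time: 5.98
eef_pos: [0.5632, -0.0617, 0.2188]
eef_rot: [3.137, -0.156, -0.015]
force: [0.6, -0.7, 0.7]
finger_gap: 0.447
wrist 0.91 [316.928, 246.816] [ 0.5553 -0.0571  0.147 ]
scene 0.96 [221.37599999999998, 255.6] [ 0.5594 -0.0591  0.147 ]
```

View pics/wrist5.png

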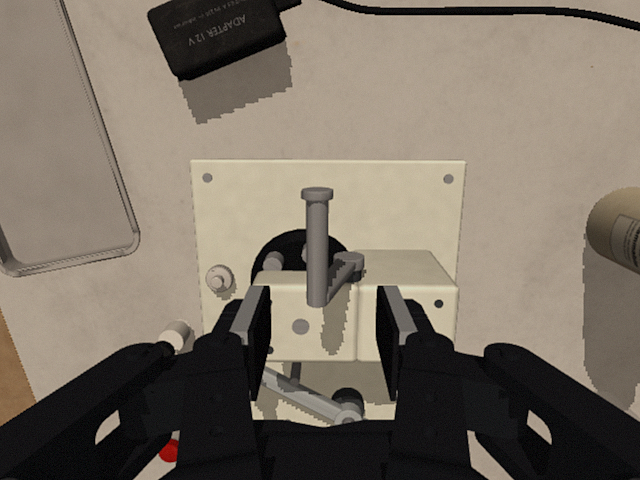

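```bash
python3 -m inch '[{"x":-7.8,"y":-14,"z":0,"ax":0,"ay":0,"az":85.6,"gripper":40},{"x":-7.8,"y":-14,"z":0,"ax":0,"ay":0,"az":85.6,"gripper":40},{"x":-7.8,"y":-14,"z":0,"ax":0,"ay":0,"az":85.6,"gripper":40},{"x":-7.8,"y":-14,"z":0,"ax":0,"ay":0,"az":85.6,"gripper":40},{"x":-7.8,"y":-14,"z":0,"ax":0,"ay":0,"az":85.6,"gripper":40},{"x":-7.8,"y":-14,"z":0,"ax":0,"ay":0,"az":85.6,"gripper":40},{"x":-7.8,"y":-14,"z":0,"ax":0,"ay":0,"az":85.6,"gripper":40},{"x":-7.8,"y":-14,"z":0,"ax":0,"ay":0,"az":85.6,"gripper":40},{"x":-7.8,"y":-14,"z":0,"ax":0,"ay":0,"az":85.6,"gripper":40},{"x":-7.8,"y":-14,"z":0,"ax":0,"ay":0,"az":85.6,"gripper":40}]'
python3 -m inch '[{"x":0,"y":0,"z":-1,"ax":0,"ay":0,"az":7,"gripper":40},{"x":0,"y":0,"z":-1,"ax":0,"ay":0,"az":14,"gripper":40},{"x":0,"y":0,"z":-1,"ax":0,"ay":0,"az":14,"gripper":40}]'
python3 - <<'E'
from h import *
import cv2
np.set_printoptions(precision=4,suppress=True)
s=sense();M=R.from_rotvec(s['eef_rot']).as_matrix();print(s['eef_pos'],np.degrees(np.arctan2(M[1,0],M[0,0])))
for c in ['wrist','scene']:
    im=read_camera(c);cv2.imwrite(f'pics/{c}6.png',im[:,:,::-1])
    for n,z in [('post_grip',.082),('idler_pivot',.082),('thumb_post',.036)]:
      for d in spot_point(c,n): 
            px=[d['xy'][0]*640,d['xy'][1]*480];print(c,n,round(d['score'],2),px,onz(c,px,z))
E
```

```text
time: 7.02
eef_pos: [0.4801, -0.201, 0.2098]
eef_rot: [2.648, 1.669, -0.033]
force: [0.3, 0.0, -0.1]
finger_gap: 0.395
time: 7.27
eef_pos: [0.4791, -0.2005, 0.1979]
eef_rot: [2.424, 1.982, -0.033]
force: [-0.1, -0.2, 0.6]
finger_gap: 0.401
[ 0.4791 -0.2005  0.1979] 78.55487223120598
wrist post_grip 0.83 [329.47200000000004, 236.01600000000002] [ 0.4841 -0.199   0.082 ]
wrist post_grip 0.31 [428.67199999999997, 170.784] [ 0.4553 -0.1308  0.082 ]
wrist idler_pivot 0.55 [270.08, 363.79200000000003] [ 0.5679 -0.2587  0.082 ]
wrist thumb_post 0.59 [328.896, 220.992] [ 0.4854 -0.2002  0.036 ]
scene idler_pivot 0.66 [296.704, 227.51999999999998] [ 0.5684 -0.265   0.082 ]
scene thumb_post 0.59 [310.4, 280.32] [ 0.4873 -0.1937  0.036 ]
scene thumb_post 0.44 [222.07999999999998, 254.016] [ 0.6778 -0.164   0.036 ]
```

View pics/wrist6.png

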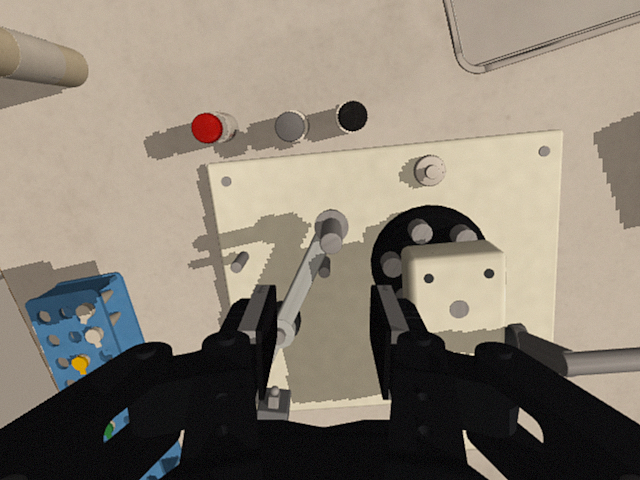

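View pics/scene6.png

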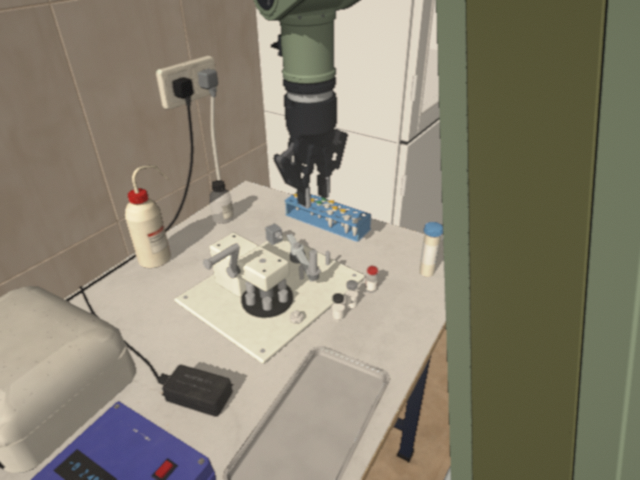

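```bash
python3 -m inch '[{"x":0.5,"y":0.05,"z":-4,"ax":0,"ay":0,"az":1,"gripper":37},{"x":0.5,"y":0.05,"z":-7,"ax":0,"ay":0,"az":1,"gripper":37},{"x":0.5,"y":0.05,"z":-9,"ax":0,"ay":0,"az":1,"gripper":37},{"x":0.5,"y":0.05,"z":-9,"ax":0,"ay":0,"az":1,"gripper":37}]'
python3 - <<'E'
from h import *
import cv2
np.set_printoptions(precision=4,suppress=True)
for c in ['wrist']:
    im=read_camera(c);cv2.imwrite(f'pics/{c}7.png',im[:,:,::-1])
    for n,z in [('post_grip',.082)]:
      for d in spot_point(c,n): 
            px=[d['xy'][0]*640,d['xy'][1]*480];print(c,n,round(d['score'],2),px,onz(c,px,z))
E
```

```text
time: 8.0
eef_pos: [0.4824, -0.1993, 0.1059]
eef_rot: [2.413, 2.002, -0.037]
force: [0.1, 0.3, 0.7]
finger_gap: 0.372
wrist post_grip 0.81 [324.096, 285.504] [ 0.4878 -0.1999  0.082 ]
```

View pics/wrist7.png

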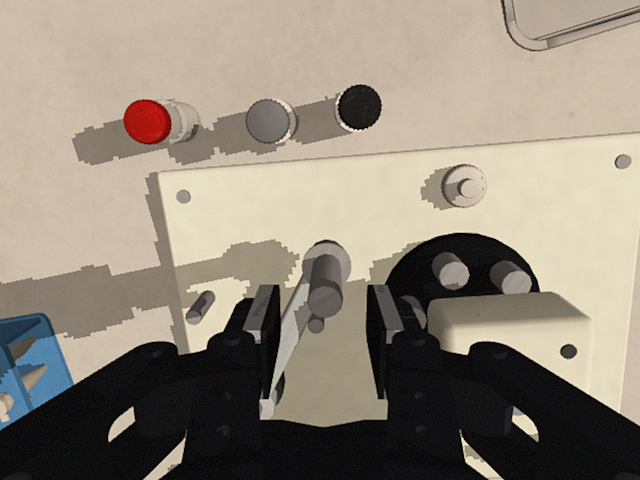

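```bash
python3 -m inch '[{"x":0.3,"y":-0.05,"z":-2,"ax":0,"ay":0,"az":0,"gripper":37},{"x":0.3,"y":-0.05,"z":-4,"ax":0,"ay":0,"az":0,"gripper":37},{"x":0.3,"y":-0.05,"z":-4,"ax":0,"ay":0,"az":0,"gripper":37},{"x":0.3,"y":-0.05,"z":-4,"ax":0,"ay":0,"az":0,"gripper":37}]'
python3 - <<'E'
from h import *
import cv2
for c in ['wrist']:
    im=read_camera(c);cv2.imwrite(f'pics/{c}8.png',im[:,:,::-1])
E
```

```text
time: 8.43
eef_pos: [0.4889, -0.2014, 0.0711]
eef_rot: [2.406, 1.996, -0.03]
force: [-0.2, -0.6, 0.6]
finger_gap: 0.367
```

View pics/wrist8.png

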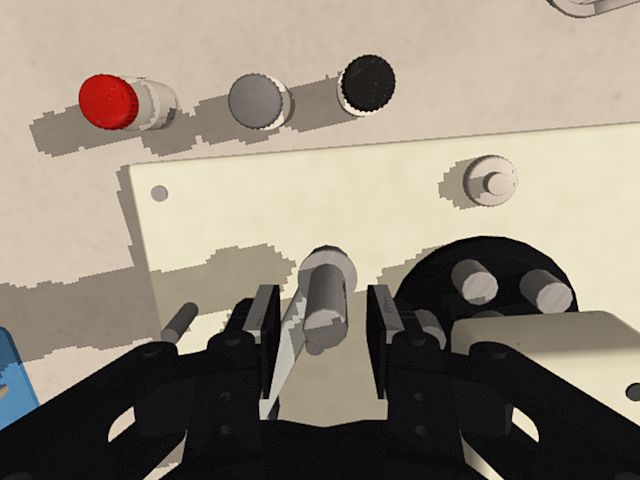

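```bash
python3 -m inch '[{"x":-0.3,"y":0.05,"z":-0.5,"ax":0,"ay":0,"az":0,"gripper":37},{"x":-0.3,"y":0.05,"z":-0.5,"ax":0,"ay":0,"az":0,"gripper":20},{"x":-0.3,"y":0.05,"z":-0.5,"ax":0,"ay":0,"az":0,"gripper":0},{"x":-0.3,"y":0.05,"z":-0.5,"ax":0,"ay":0,"az":0,"gripper":0},{"x":-0.3,"y":0.05,"z":-0.5,"ax":0,"ay":0,"az":0,"gripper":0},{"x":-0.3,"y":0.05,"z":-0.5,"ax":0,"ay":0,"az":0,"gripper":0}]'
python3 - <<'E'
from h import *
import cv2
for c in ['wrist']:
    im=read_camera(c);cv2.imwrite(f'pics/{c}9.png',im[:,:,::-1])
s=sense();print(s['eef_pos'],s['force'],s['finger_gap'])
E
```

```text
time: 8.98
eef_pos: [0.4869, -0.2001, 0.0675]
eef_rot: [2.407, 1.994, -0.026]
force: [-0.4, 5.2, 4.3]
finger_gap: 0.145
[ 0.48689877 -0.20011743  0.06749742] [0.45214887 6.13749169 4.34641776] 0.1435564175022274
```

View pics/wrist9.png

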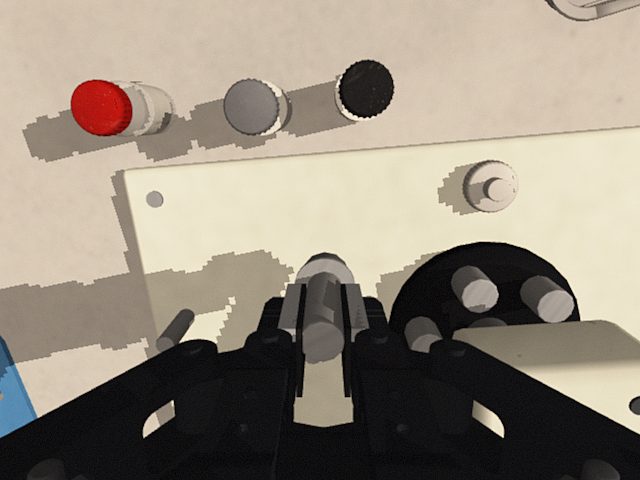

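```bash
python3 -m inch '[{"x":-0.27,"y":-0.4,"z":0,"ax":0,"ay":0,"az":0,"gripper":0},{"x":-0.54,"y":-0.8,"z":0,"ax":0,"ay":0,"az":0,"gripper":0},{"x":-0.8,"y":-1.25,"z":0,"ax":0,"ay":0,"az":0,"gripper":0},{"x":-1.03,"y":-1.7,"z":0,"ax":0,"ay":0,"az":0,"gripper":0},{"x":-1.23,"y":-2.15,"z":0,"ax":0,"ay":0,"az":0,"gripper":0},{"x":-1.41,"y":-2.6,"z":0,"ax":0,"ay":0,"az":0,"gripper":0},{"x":-1.57,"y":-3.1,"z":0,"ax":0,"ay":0,"az":0,"gripper":0},{"x":-1.7,"y":-3.56,"z":0,"ax":0,"ay":0,"az":0,"gripper":0},{"x":-1.8,"y":-4.05,"z":0,"ax":0,"ay":0,"az":0,"gripper":0},{"x":-1.8,"y":-4.05,"z":0,"ax":0,"ay":0,"az":0,"gripper":0}]'
```

```text
time: 9.87
eef_pos: [0.4697, -0.2393, 0.0678]
eef_rot: [2.41, 1.992, -0.02]
force: [3.0, 8.4, 0.9]
finger_gap: 0.145
```

```bash
python3 -m inch '[{"x":-0.15,"y":-0.5,"z":0,"ax":0,"ay":0,"az":0,"gripper":0},{"x":-0.25,"y":-1.0,"z":0,"ax":0,"ay":0,"az":0,"gripper":0},{"x":-0.35,"y":-1.45,"z":0,"ax":0,"ay":0,"az":0,"gripper":0},{"x":-0.35,"y":-1.45,"z":0,"ax":0,"ay":0,"az":0,"gripper":0},{"x":-0.35,"y":-1.45,"z":0,"ax":0,"ay":0,"az":0,"gripper":0}]'
python3 - <<'E'
from h import *
import cv2
np.set_printoptions(precision=4,suppress=True)
s=sense();p=s['eef_pos'];print(p,s['force'],s['finger_gap'])
c=np.linalg.norm(p[:2]-[.4869,-.2001]);print('angle by chord',2*np.arcsin(c/.2))
for c in ['wrist','top','scene']:
    im=read_camera(c);cv2.imwrite(f'pics/{c}10.png',im[:,:,::-1])
    for n,z in [('post_grip',.082),('idler_pivot',.082),('lever_grip',.147)]:
      for d in spot_point(c,n)[:2]: 
            px=[d['xy'][0]*640,d['xy'][1]*480];print(c,n,round(d['score'],2),np.array(px),onz(c,px,z))
E
```

```text
time: 10.28
eef_pos: [0.468, -0.2515, 0.0679]
eef_rot: [2.414, 1.989, -0.012]
force: [6.1, 11.0, -0.8]
finger_gap: 0.148
[ 0.468  -0.2515  0.0679] [ 6.0993 11.0281 -0.8225] 0.14838278361185817
angle by chord 0.5551151981880827
wrist post_grip 0.89 [321.088 320.496] [ 0.466  -0.2501  0.082 ]
top post_grip 0.42 [402.688 332.208] [ 0.3388 -0.3688  0.082 ]
top lever_grip 0.86 [221.12  201.504] [ 0.5573 -0.06    0.147 ]
top lever_grip 0.59 [270.592 225.12 ] [ 0.5164 -0.1438  0.147 ]
scene post_grip 0.59 [337.6 246. ] [ 0.4693 -0.2567  0.082 ]
scene idler_pivot 0.91 [297.792 230.304] [ 0.5609 -0.2583  0.082 ]
scene lever_grip 0.86 [220.416 252.096] [ 0.5671 -0.065   0.147 ]
```

View pics/wrist10.png

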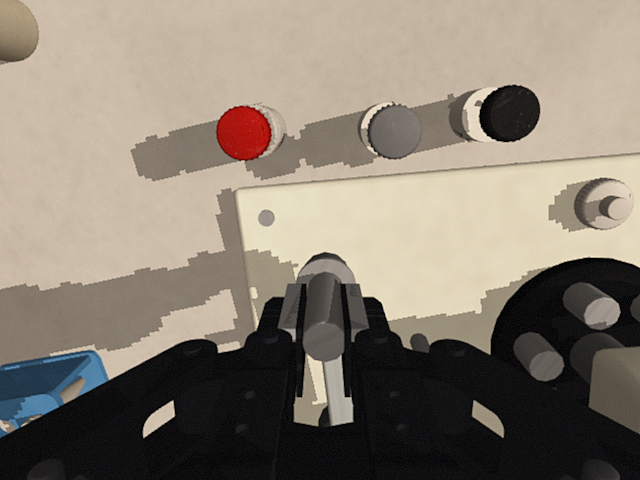

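View pics/scene10.png

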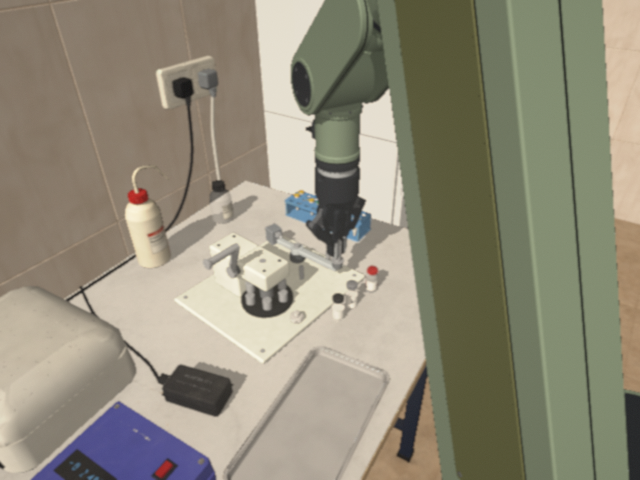

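View pics/top10.png

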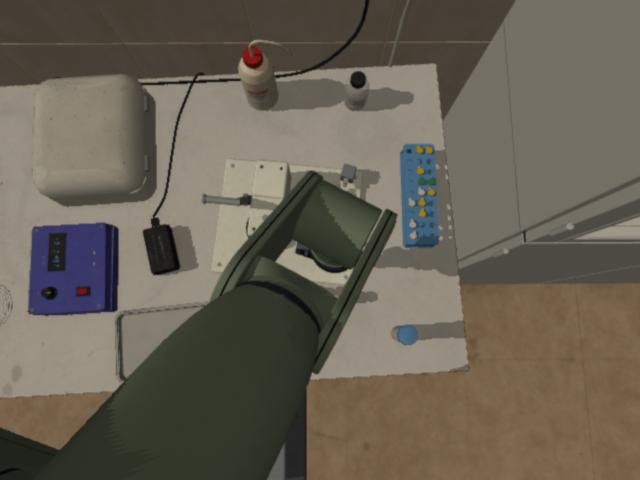

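```bash
python3 -m inch '[{"x":0.0,"y":-0.8,"z":0,"ax":0,"ay":0,"az":0,"gripper":0},{"x":0.0,"y":-0.8,"z":0,"ax":0,"ay":0,"az":0,"gripper":0},{"x":0.0,"y":-0.8,"z":0,"ax":0,"ay":0,"az":0,"gripper":0},{"x":0.0,"y":-0.8,"z":0,"ax":0,"ay":0,"az":0,"gripper":0}]'
python3 - <<'E'
from h import *
s=sense();p=s['eef_pos'];print(p,s['force'],s['finger_gap'])
print(2*np.arcsin(np.linalg.norm(p[:2]-[.4869,-.2001])/.2))
for i in range(10): read_camera('wrist')
s=sense();p=s['eef_pos'];print(s['time'],p,s['force'],s['finger_gap'])
print(2*np.arcsin(np.linalg.norm(p[:2]-[.4869,-.2001])/.2))
for n in ['post_grip']:
  for d in spot_point('wrist',n)[:1]: px=[d['xy'][0]*640,d['xy'][1]*480];print(px,onz('wrist',px,.082))
E
```

```text
time: 11.22
eef_pos: [0.4678, -0.256, 0.0678]
eef_rot: [2.42, 1.991, -0.007]
force: [3.2, 12.3, 2.0]
finger_gap: 0.142
[ 0.46783842 -0.25602635  0.06775446] [ 3.21416376 12.28612913  2.0244233 ] 0.14234379679877493
0.5998062882457745
11.7167 [ 0.46785457 -0.2559569   0.06773932] [ 2.60969919 10.73284579  1.54596833] 0.1434348481366919
0.5990637019113395
[325.12, 314.78400000000005] [ 0.46400335 -0.25300451  0.082     ]
```

```bash
python3 -c "
from rig import *
print(hand_in())"
```

```text
the job is handed in; nothing more can be done
None
```

The pump is set for a new tube: the head lever is fully up, and the job was handed in at about 11.8 s with the gripper holding the idler arm past its click.

- **Lever:** I gripped the cross pin and swung it up until it would go no further. The pin's travel gives about 1.245 rad, and pushing harder did not move it. After I let go, the pictures showed the lever still up.
- **Idler arm:** I gripped the thumb post and pushed it back to the right. The tool's travel puts the arm at about 0.60 rad, past the 0.43 where the pawl is fully behind the tooth and short of the 0.75 stop. It stayed there over a 0.5 s check, with about 11–12 N on the fingers.
- **Other things:** The last pictures show the vials and the spare knob where they stood. The tube and rack also looked untouched, though the arm partly blocked the view of the vials in the top picture. I did not measure their positions again.

**Readings that disagreed:**
- The last wrist picture put the post about 3 mm short of the tool, which would be about 0.57 rad. That is still inside the window.
- The cameras differed by up to 1 cm on the pivot's position, so I worked out the angle from how far the post moved instead.

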